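# Fetch the round cookie stamp from the right snap-lid keeper

### The job

Of the three closed keepers in the row, open only the one whose cover carries raised round discs: squeeze its two white tabs together, lift the cover off and lay it right way up in the middle of the round cork trivet, letting go of it there. Then fetch the round cookie stamp from inside and stand it upright on the floor of the blue slab mould. Set both down rather than dropping them, and leave the other two keepers shut and the ramekin and pepper mill where they stand.

Things in the scene. Friction and masses are not known exactly. Their poses are not given: they have to be found in the camera images.
- cover_disc: snap-fit cover of the keeper to open: steel plate 144 x 109 x 5 mm, two round discs (36 mm across) (black plastic, raised 5 mm) on its top near its +x and -x ends, two white upright squeeze tabs in the middle. Origin: centre of the bottom of its skirt, 20 mm under the plate's underside; z up, x along its 144 mm length. Set down, it stands on its skirt. Mass about 0.25 kg
- grip_disc (a point): point midway between the disc cover's two tabs, 52 mm over the cover's origin, 27 mm over the plate's top. Tabs: 34 mm wide along x, rising 32 mm from the plate's top, outer faces 62 mm apart along the cover's y, 46 mm when squeezed home. Axes as the cover's. Hold them squeezed while lifting straight up; the skirt has 1.5 mm play in the keeper
- tab_disc_l (a joint): inward slide of the disc cover's tab on its +y side: 0 out (hooked under a ledge in the keeper's rim, cover locked), 0.008 m fully squeezed in (hook free); spring-loaded, about 2 N to start and 7 N fully in; springs back when let go
- tab_disc_r (a joint): the same for the tab on its -y side: 0 out (locked), 0.008 m fully squeezed in (free)
- cover_bar: snap-fit cover of another keeper, to be left shut: steel plate 144 x 109 x 5 mm, two single bars (38 x 10 mm, across) (black plastic, raised 5 mm) on its top near its +x and -x ends, two white upright squeeze tabs in the middle. Origin: centre of the bottom of its skirt, 20 mm under the plate's underside; z up, x along its 144 mm length
- cover_cross: snap-fit cover of another keeper, to be left shut: steel plate 144 x 109 x 5 mm, two crosses (38 mm) (black plastic, raised 5 mm) on its top near its +x and -x ends, two white upright squeeze tabs in the middle. Origin: centre of the bottom of its skirt, 20 mm under the plate's underside; z up, x along its 144 mm length
- keeper_disc: fixed keeper under the disc cover: enamel box 140 (x) x 105 (y) x 75 mm high, walls and floor 4 mm; origin: centre of underside. One of a row of three, 125 mm apart along y, order varies, on an 8 mm tray. Two ledges, 34 mm long, stick 8 mm inward from the middle of its +y and -y walls under the rim. Shut, the cover's origin is 55 mm over this origin
- stamp: round cookie stamp standing in the disc keeper, within 15 mm of its middle: steel disc 68 mm across, 14 mm thick, with an upright wooden handle 25 mm across, its top 52 mm above the underside. Origin: centre of the underside; z up along the handle. About 0.18 kg. Fingers have most room closing on the handle along the keeper's x
- mould: blue slab mould, fixed to the worktop: an open tray 190 (x) x 130 (y) x 30 mm high, walls 9 mm, inside floor flat at 9 mm above its underside, inside 172 x 112 mm. Origin: centre of its underside, z up. It and the trivet stand one to each side of the row; which side varies
- trivet: round cork trivet, fixed, 190 mm across and 8 mm thick; origin: centre of its underside
- ramekin: bystander: white ramekin, 80 mm across, 45 mm high, beside the row; origin: centre of its underside
- mill: bystander: wooden pepper mill, 54 mm across, 152 mm high, beside the row; origin: centre of its underside
There are look-alikes about, which are no part of the job. What is shaped like the cover_disc but turquoise or yellow is not meant.

How it is judged (in metres and radians):
On the way, in this order (a step that is already met when the one before it is completed fails the run):
1. the disc cover is lifted clear of its keeper with both its tabs squeezed in (z of cover_disc in the frame of keeper_disc above 0.085 m and value of joint each of tab_disc_l, tab_disc_r above 0.004 m), for 0.1 s.
2. the cover lies right way up on the trivet, let go (horizontal distance between cover_disc and trivet below 0.045 m and z of cover_disc in the frame of trivet between 0.004 and 0.013 m and angle between cover_disc's own z axis and vertical below 0.08 rad and contact force between cover_disc and the fingers below 0.05 N and linear speed of cover_disc below 0.03 m/s), for 0.2 s.
3. the round stamp is lifted out of its keeper (z of stamp in the frame of keeper_disc above 0.078 m), for 0.1 s.
At the end, for the whole second after the job is handed in: The disc cover rests right way up on the trivet (its middle within 45 mm of the trivet's, tilted under 0.08 rad), the round stamp stands upright (under 0.1 rad) at rest on the mould's inside floor, clear of leaning on its walls, and the other two covers are where they were (within 10 mm) (horizontal distance between cover_disc and trivet below 0.045 m and z of cover_disc in the frame of trivet between 0.004 and 0.013 m and angle between cover_disc's own z axis and vertical below 0.08 rad and x of stamp in the frame of mould between -0.06 and 0.06 m and y of stamp in the frame of mould between -0.03 and 0.03 m and z of stamp in the frame of mould between 0.005 and 0.014 m and angle between stamp's own z axis and vertical below 0.1 rad and linear speed of each of stamp, cover_disc below 0.02 m/s and distance of each of cover_bar, cover_cross from where it was at the start of the episode below 0.01 m); the robot touches nothing.
It fails at once if another keeper's cover is moved by more than 15 mm (distance of any of cover_bar, cover_cross from where it was at the start of the episode above 0.015 m).
It fails at once if the stamp is dropped or thrown (falls freely by more than about 20 mm) (contact force between stamp and the fingers below 0.02 N and linear speed of stamp above 0.6 m/s).
It fails at once if the disc cover is dropped or thrown (falls freely by more than about 20 mm) (contact force between cover_disc and the fingers below 0.02 N and linear speed of cover_disc above 0.6 m/s).
It fails at once if the ramekin or the pepper mill is shoved by more than 30 mm (distance of any of ramekin, mill from where it was at the start of the episode above 0.03 m).
It also fails if it takes over 59 s, if anything falls off the work surface, if the arm or the gripper's body presses on something with over 40 N, if the wrist force passes 120 N, or if a joint passes its speed limit or range.

### The arm

A 7-joint arm with a two-finger parallel gripper is mounted at the origin on the work surface. World frame = base frame: x ahead of the robot, y to its left, z up, the work surface at z = 0. Lengths are in mm, angles in rad, forces in N, time in s.
With the tool pointing down it reaches from about 400 to 875 mm from the base axis. Payload 4.4 kg.
Tool frame: the origin (TCP) lies on the centre line of the jaws, within the pads' length; the fingertips stand manip.tcp_to_tips ahead of it and the grasp point (between the pads) is the TCP (manip.tcp_to_tips is the distance from the TCP to the fingertips, in mm); z points along the fingers, y is the line along which they close (so a half turn about z gives the same grasp; the last joint's range is limited). The gripper opens to 85 mm and grips with 20 to 120 N. Pads are 22 mm wide; open, the fingers measure 114 mm over their backs; the gripper's body (76 mm by 85 mm) begins 54 mm behind the grasp point. The pads swing forward as they close: fully open they stand 13 mm farther back than shut.
Start: joints at [1.218, 0.628, 0.038, 1.517, -0.027, 0.996, -0.02], TCP at [183.902, -623.456, 250.313] pointing down, gripper open.
Joint ranges: [-3.06, 3.06], [-0.37, 2.12], [-1.25, 1.32], [0.18, 2.47], [-1.1, 4.24], [0.23, 1.98], [-2.94, 2.94]. Speed limits (rad/s): [2.57, 2.57, 3.14, 3.14, 3.14, 3.14, 3.14].

### API

Orientations are given as a unit quaternion [w, x, y, z].
In Python, from workcell import manip gives the robot as it stands.
- The arm moves only by the shell command python3 -m creep 'ROWS' [OPENING] [FORCE]. ROWS is JSON, a list of rows, each an object with "slide": the shift along the tool's x, y, z in mm, a list of three; "angular": the turn, a rotation vector about the tool's x, y, z in rad, a list of three. In form: [{"slide": [x, y, z], "angular": [rx, ry, rz]}, ...]. A call has 1 to 12 rows; each row shifts and turns the commanded pose from where the row before left it, along the tool's axes as they then stand; what a row does not reach is not made up. A row lasts 1/8 s, in which the tool goes at most 62.5 mm and 10.7 degrees, less where a joint would pass 70% of its speed; a pose out of reach is approached as far as the arm can. A call is refused whole if a number of a shift passes 62.5 or a number of a turn 0.188, either way. A call with a gripper value outside its range is refused whole. OPENING is the finger opening in mm, from 0 to 85.4, set as the call begins (- or left out, the last holds). The fingers move at their own pace and stop on an object; FORCE is the grip in N (left out, the last holds). Time passes only in rows, so rows that do not move let the fingers close. It gives the time, the measured TCP pose, the force, the opening and the grip force at its end, in the units of the state.
- manip.read_state(): the state, without advancing time (a new reading comes with each control period).
- manip.grab_frame(name): name is "side" or "top"; returns the picture (420x560x3 uint8, red, green, blue); there is no depth.
- manip.calibration(name): a dict with "intrinsics" (3x3 intrinsics, pixels), "view" (4x4, takes a point from world to camera coordinates). Camera axes: x right, y down, z forward; pixel columns grow to the right and rows downward; lengths in mm; the calibration is good to about 2 mm. A picture is of the moment at which its call begins. calibration takes no time and is no camera call.
- manip.hand_in(): hands the job in; it is judged then, once.
The state is a dict: "time": time; "q": joint angles; "dq": joint speeds; "effort": joint torques, N m; "tcp_pos": TCP position; "orientation": TCP orientation; "ft_force": force on the tool from outside, world axes, zero at the start; "ft_torque": the same for the moment, N m; "grip_width": opening from 0.0 (shut) to 1.0 (fully open); "grasp_force": force on a finger pad.
Only numpy, scipy, OpenCV 4.12 (cv2) and the standard library are available. Lean on these libraries where they do the work, as an engineer would, in place of code of your own. Each camera call takes 0.05 s, during which the arm holds its last target. There are 200 camera calls.

## Working session

There is one attempt and no reset: what is moved stays moved. The work goes in short steps, Python scripts to look and compute and a shell command to move; the robot and the scene stay as the last step left them, time stands still between calls to the robot, and variables do not carry over. Pictures are saved under pics/ and viewed, at most 10 in all, crops included, and the job is handed in when it is done.

```bash
ls; mkdir -p pics; python3 - <<'E'
from workcell import manip
import cv2,numpy as np
for n in("top","side"):
    f=manip.grab_frame(n); cv2.imwrite(f"pics/{n}0.png",f[:,:,::-1]); c=manip.calibration(n); print(n,np.round(c["intrinsics"],1).tolist(),np.round(c["view"],3).tolist())
print(manip.tcp_to_tips, manip.read_state())
E
```

```text
pics
top [[417.2, 0.0, 287.5], [0.0, 417.2, 210.0], [0.0, 0.0, 1.0]] [[-0.011, -1.0, -0.023, -5.865], [-0.993, 0.014, -0.12, 431.277], [0.12, 0.022, -0.993, 1107.729], [0.0, 0.0, 0.0, 1.0]]
side [[404.3, 0.0, 274.1], [0.0, 404.3, 206.4], [0.0, 0.0, 1.0]] [[-0.892, -0.452, 0.012, 393.224], [-0.308, 0.587, -0.749, 206.177], [0.331, -0.672, -0.663, 880.714], [0.0, 0.0, 0.0, 1.0]]
19.0 {'time': 0.1, 'q': array([ 1.21822539,  0.62923234,  0.03846678,  1.51825643, -0.02699886,
        0.99631682, -0.02000468]), 'dq': array([-0.00218668, -0.00058086, -0.00113654, -0.00318578, -0.00022365,
       -0.00054581, -0.00077368]), 'effort': array([ 3.71169532e-03, -5.64529896e+01,  1.23065807e+00, -1.93971151e+01,
        1.12792879e-02,  5.45394680e-03, -2.79790186e-05]), 'tcp_pos': array([ 183.72566962, -622.94664175,  249.49893523]), 'orientation': array([-8.36242303e-04,  9.89739092e-01,  1.42883909e-01, -1.35735800e-04]), 'ft_force': array([-0.17217467, -0.87041996, -0.30857026]), 'ft_torque': array([-0.02795898,  0.02750802, -0.00112697]), 'grasp_force': 0.0, 'grip_width': 1.001262755871882}
```

View pics/top0.png

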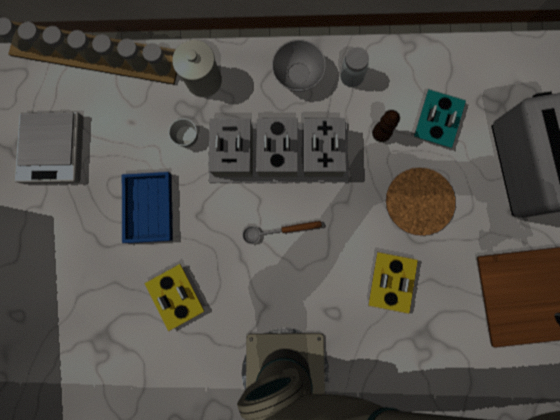

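View pics/side0.png

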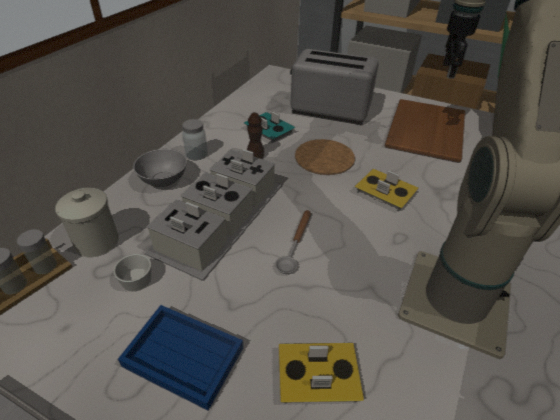

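The top view shows a row of three keepers: bars at (231,144), round discs at (277,144) and crosses at (325,144). There are look-alikes in turquoise at (439,118) and yellow at (175,297) and (394,281). The grey middle cover in the row, with discs at about (277,129) and (277,159), fits the description. The trivet is at (421,201), the blue mould at (147,208), the mill at (386,125) and the ramekin at (184,132). The side view agrees. Next I'll confirm with a crop and measure.

```bash
cat > h.py <<'E'
from workcell import manip
import cv2,numpy as np
def ray(n,px,z):
    c=manip.calibration(n);K=np.array(c["intrinsics"]);V=np.array(c["view"]);R=V[:3,:3];t=V[:3,3]
    o=-R.T@t; d=R.T@np.linalg.inv(K)@np.array([px[0],px[1],1.]); return o+d*(z-o[2])/d[2]
def proj(n,p):
    c=manip.calibration(n);V=np.array(c["view"]);q=np.array(c["intrinsics"])@(V[:3,:3]@np.array(p,float)+V[:3,3]);return q[:2]/q[2]
def blobs(m,lo=10):
    k,l,s,c=cv2.connectedComponentsWithStats(m.astype(np.uint8)); return [(s[i,4],c[i],s[i,:4],l==i) for i in range(1,k) if s[i,4]>=lo]
E
python3 - <<'E'
from h import *
f=cv2.imread("pics/top0.png");g=cv2.imread("pics/side0.png")
cv2.imwrite("pics/crop0.png",np.hstack([cv2.resize(f[100:190,200:360],(640,360),interpolation=cv2.INTER_CUBIC)]))
hs=cv2.cvtColor(f,cv2.COLOR_BGR2HSV);H,S,V=cv2.split(hs)
def rect(m,z,n="top"):
    b=max(blobs(m),key=lambda b:b[0]);p=np.argwhere(b[3])[:,::-1]
    w=np.array([ray(n,q,z)[:2] for q in p],np.float32);r=cv2.minAreaRect(w);return b[0],b[1].round(1),np.round(w.mean(0),1),[np.round(x,1) for x in r]
Y,X=np.mgrid[:420,:560]
print("mould",rect((H>100)&(H<128)&(S>120)&(X<200),30))
print("trivet",rect((H>5)&(H<22)&(S>80)&(X>380)&(X<465)&(Y>160)&(Y<240),8))
for a,b,k in((212,252,'bar'),(257,298,'disc'),(303,346,'cross')):
    m=(V<60)&(X>a)&(X<b)&(Y>115)&(Y<172)
    for s in blobs(m,8): print(k,"dark",s[0],s[1].round(1),s[2],ray("top",s[1],93)[:2].round(1))
    m=(V>150)&(X>a)&(X<b)&(Y>115)&(Y<172)
    for s in blobs(m,4): print(k,"white",s[0],s[1].round(1),s[2],ray("top",s[1],120)[:2].round(1))
print(V[120:168:3,256:300:2])
E
```

```text
Traceback (most recent call last):
  File "h.py", line 4, in ray
    c=manip.calibration(n);K=np.array(c["intrinsics"]);V=np.array(c["view"]);R=V[:3,:3];t=V[:3,3]
ValueError: time passes only in moves, steps and waits
```

View pics/crop0.png

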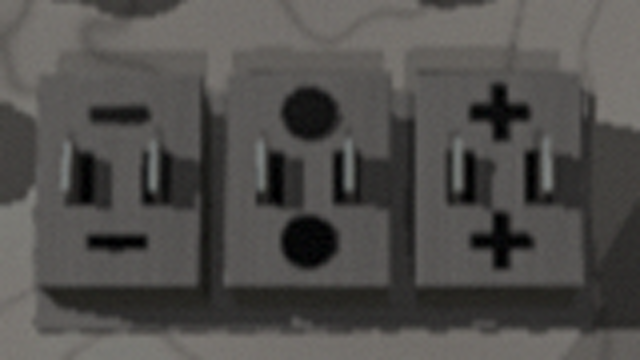

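The crop confirms it: the middle cover carries the two round discs, at crop (310,112) and (310,241), with tabs at (262,165) and (349,165). The calibration calls appear to be limited, so I'll cache the result.

```bash
sed -i '3i C={n:manip.calibration(n) for n in ("top","side")}' h.py; sed -i 's/c=manip.calibration(n)/c=C[n]/' h.py
python3 - <<'E'
from h import *
f=cv2.imread("pics/top0.png")
hs=cv2.cvtColor(f,cv2.COLOR_BGR2HSV);H,S,V=cv2.split(hs)
def rect(m,z,n="top"):
    b=max(blobs(m),key=lambda b:b[0]);p=np.argwhere(b[3])[:,::-1]
    w=np.array([ray(n,q,z)[:2] for q in p],np.float32);r=cv2.minAreaRect(w);return b[0],b[1].round(1),np.round(w.mean(0),1),[np.round(x,1) for x in r]
Y,X=np.mgrid[:420,:560]
print("mould",rect((H>100)&(H<128)&(S>120)&(X<200),30))
print("trivet",rect((H>5)&(H<22)&(S>80)&(X>380)&(X<465)&(Y>160)&(Y<240),8))
for a,b,k in((212,252,'bar'),(257,298,'disc'),(303,346,'cross')):
    for s in blobs((V<40)&(X>a)&(X<b)&(Y>115)&(Y<172),8): print(k,"dark",s[0],s[1].round(1),s[2],ray("top",s[1],93)[:2].round(1))
    for s in blobs((V>120)&(X>a)&(X<b)&(Y>130)&(Y<155),4): print(k,"white",s[0],s[1].round(1),s[2],ray("top",s[1],118)[:2].round(1))
print(V[120:168:3,260:296:2])
E
```

```text
mould (np.int32(3370), array([146.2, 207.4]), array([443.6, 374.6], dtype=float32), [array([444.7, 373.9]), array([189.2, 134.6]), np.float64(2.1)])
trivet (np.int32(3695), array([420.3, 201.1]), array([ 453. , -375.9], dtype=float32), [array([ 453. , -375.2]), array([185.7, 186.2]), np.float64(87.7)])
bar dark 42 [229.6 128.1] [223 127  14   4] [641.7 136.8]
bar dark 71 [250.6 151.7] [250 127   2  45] [577.4  81.6]
bar dark 65 [220.8 144.6] [218 138   6  13] [597.7 159.9]
bar dark 53 [239.8 145. ] [236 138   7  13] [595.7 110. ]
bar dark 45 [228.7 160.1] [222 159  15   4] [556.  138.9]
disc dark 132 [277. 128.] [271 122  13  13] [639.6  12.2]
disc dark 55 [268.3 144.7] [264 138   7  14] [595.3  35.4]
disc dark 49 [286.5 144.6] [284 138   7  13] [594.6 -12. ]
disc dark 135 [276.8 159.9] [271 154  13  13] [554.3  13.7]
cross dark 90 [324.4 127.6] [318 121  14  14] [ 638.5 -111.7]
cross dark 46 [316.4 145. ] [312 138   7  13] [592.2 -89.7]
cross dark 49 [332.8 144.7] [331 138   8  13] [ 592.2 -132.4]
cross dark 88 [324.9 159.7] [318 153  15  14] [ 552.8 -111. ]
cross white 5 [336. 143.
[... 536 characters left out ...]
 29  93  72  67  81  85]
 [ 88  87 109  72  10  20  49  43  83  90  87  84   6  93  72  41  47  45]
 [ 89  90  99  70   4  17  50  44  82  89  89  86   9  96  72  39  46  48]
 [ 86  89  76  57   8  20  47  44  82  86  86  85  11  69  56  41  47  45]
 [ 85  92  43  42  25  19  44  42  80  89  86  85  28  35  40  44  50  46]
 [ 88  91  90  90  90  88  83  64  62  64  83  90  86  86  83  86  83  84]
 [ 87  88  88  89  88  85  18   4   7   8   8  33  84  85  85  85  82  84]
 [ 85  88  88  87  92  40   8   8  11   4   5   3  51  87  85  84  82  85]
 [ 90  88  88  90  91  53   5  11  13   9   9  11  54  90  84  85  86  87]
 [ 88  89  90  89  89  86  50  18  11   5  27  67  85  90  84  86  85  88]]
```

The target cover centre is at about (597, 13) with yaw about -0.013. The trivet is at (453,-375.5) and the mould at (444,374). I'll turn the tool to yaw -0.013 and travel across at z = 250.

```bash
cat >> h.py <<'E'
from scipy.spatial.transform import Rotation as Ro
def delta(pos,yaw):
    s=manip.read_state();o=s["orientation"];R=Ro.from_quat(np.r_[o[1:],o[0]])
    T=Ro.from_euler('z',yaw)*Ro.from_matrix(np.diag([1,-1,-1.]))
    print("t",s["time"],"pos",s["tcp_pos"].round(1),"slide",R.inv().apply(np.array(pos)-s["tcp_pos"]).round(1),"turn",(R.inv()*T).as_rotvec().round(4),"F",s["ft_force"].round(1),"w",round(s["grip_width"]*85.4,1),"gf",round(float(s["grasp_force"]),1))
E
python3 -m creep '[{"slide":[0,0,0],"angular":[0,0,0.15]},{"slide":[0,0,0],"angular":[0,0,0.15]},{"slide":[29,-46,0],"angular":[0,0,0]},{"slide":[29,-46,0],"angular":[0,0,0]},{"slide":[29,-46,0],"angular":[0,0,0]},{"slide":[29,-46,0],"angular":[0,0,0]},{"slide":[29,-46,0],"angular":[0,0,0]},{"slide":[29,-46,0],"angular":[0,0,0]},{"slide":[29,-46,0],"angular":[0,0,0]},{"slide":[29,-46,0],"angular":[0,0,0]},{"slide":[29,-46,0],"angular":[0,0,0]},{"slide":[29,-46,0],"angular":[0,0,0]}]' 85
python3 -c "
from h import *
delta([597,13,200],-0.013)"
```

```text
time: 1.6
tcp_pos: [480.6, -165.7, 250.2]
orientation: [0.0, 1.0, -0.007, -0.0]
ft_force: [0.3, -0.5, -0.0]
grip_width: 0.998
grasp_force: 0.0
t 1.6 pos [ 480.6 -165.7  250.2] slide [ 114.  -180.3   50.1] turn [ 0.0001  0.0002 -0.0002] F [ 0.3 -0.5 -0. ] w 85.2 gf 0.0
```

```bash

python3 -m creep '[{"slide":[28,-45,0],"angular":[0,0,0]},{"slide":[28,-45,0],"angular":[0,0,0]},{"slide":[28,-45,0],"angular":[0,0,0]},{"slide":[30,-45,25],"angular":[0,0,0]},{"slide":[0,0,25],"angular":[0,0,0]},{"slide":[0,0,0],"angular":[0,0,0]},{"slide":[0,0,0],"angular":[0,0,0]}]' 85
python3 -c "
from h import *
delta([597,13,112],-0.013)
for n in('top','side'): cv2.imwrite(f'pics/{n}1.png',manip.grab_frame(n)[:,:,::-1])
t=cv2.imread('pics/top1.png')[90:210,190:350];s=cv2.imread('pics/side1.png')[100:250,140:300]
cv2.imwrite('pics/pair1.png',np.hstack([cv2.resize(t,(400,300)),cv2.resize(s,(400,300))]))"
```

```text
time: 2.48
tcp_pos: [596.5, 10.1, 201.0]
orientation: [0.0, 1.0, -0.007, 0.0]
ft_force: [-0.7, -0.1, 0.3]
grip_width: 0.998
grasp_force: 0.0
t 2.475 pos [596.5  10.1 201. ] slide [ 0.4 -3.  89. ] turn [ 0.0006 -0.0006 -0.0017] F [-0.7 -0.1  0.3] w 85.2 gf 0.0
```

View pics/pair1.png

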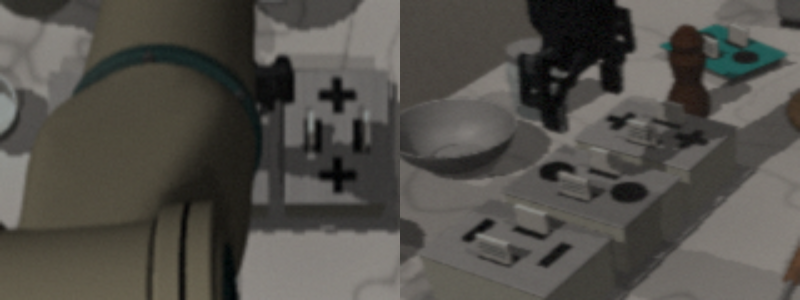

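The top crop shows the arm hiding the disc cover. In the side crop the open fingers hang above it, with the discs at (557,172) and (630,190), and nothing is touched. I'll cross-check the cover centre using the side picture.

```bash
python3 - <<'E'
from h import *
f=cv2.imread("pics/side1.png");g=cv2.imread("pics/side0.png")
for im in(f,g):
    V=im.max(2)
    Y,X=np.mgrid[:420,:560]
    for s in blobs((V<50)&(X>188)&(X<246)&(Y>170)&(Y<215),15): print(s[0],s[1].round(1),s[2],ray("side",s[1],93)[:2].round(1))
print(proj("side",[639.6,12.2,93]),proj("side",[554.3,13.5,93]),proj("side",[597,13,88]))
E
```

```text
79 [201.3 184.8] [196 181  14  10] [643.2  11.2]
21 [221.2 186.6] [216 185  11   5] [594.7  -5.9]
115 [231.1 195.7] [224 191  15  10] [554.1  13.1]
16 [218.1 195.6] [216 194   5   5] [582.6  27.4]
78 [201.4 184.6] [196 181  14  10] [643.4  10.7]
22 [221.2 186.7] [216 185  11   5] [594.5  -5.7]
116 [231.1 195.7] [224 191  15  10] [554.2  13. ]
[202.27171199 185.41745781] [230.89684869 195.79506227] [216.4923358  192.10794642]
```

Both views agree to within 2 mm, at (597.3, 12.6). Descending now.

```bash

python3 -m creep '[{"slide":[1,-2.5,30],"angular":[0,0,0]},{"slide":[0,0,25],"angular":[0,0,0]},{"slide":[0,0,15],"angular":[0,0,0]},{"slide":[0,0,10],"angular":[0,0,0]},{"slide":[0,0,9],"angular":[0,0,0]},{"slide":[0,0,0],"angular":[0,0,0]},{"slide":[0,0,0],"angular":[0,0,0]}]' 85
python3 -c "
from h import *
delta([597.3,12.6,112],-0.013)"
```

```text
time: 3.45
tcp_pos: [597.8, 13.6, 111.8]
orientation: [0.0, 1.0, -0.007, 0.0]
ft_force: [0.7, 0.1, -0.4]
grip_width: 0.997
grasp_force: 0.0
t 3.45 pos [597.8  13.6 111.8] slide [-0.5  1.  -0.2] turn [-0.     -0.001  -0.0002] F [ 0.7  0.1 -0.4] w 85.2 gf 0.0
```

```bash

python3 -m creep '[{"slide":[0,0,0],"angular":[0,0,0]},{"slide":[0,0,0],"angular":[0,0,0]},{"slide":[0,0,0],"angular":[0,0,0]},{"slide":[0,0,0],"angular":[0,0,0]},{"slide":[0,0,0],"angular":[0,0,0]},{"slide":[0,0,0],"angular":[0,0,0]},{"slide":[0,0,0],"angular":[0,0,0]},{"slide":[0,0,0],"angular":[0,0,0]}]' 38 45
python3 -c "
from h import *
delta([597.3,12.6,112],-0.013)"
```

```text
time: 4.45
tcp_pos: [598.1, 13.1, 113.0]
orientation: [0.0, 1.0, -0.007, 0.001]
ft_force: [-1.8, 0.1, 10.0]
grip_width: 0.482
grasp_force: 45.9
t 4.45 pos [598.1  13.1 113. ] slide [-0.8  0.5  1. ] turn [ 0.0004 -0.0022 -0.0006] F [-1.8  0.1 10. ] w 41.2 gf 45.9
```

```bash

python3 -m creep '[{"slide":[0,0,-2],"angular":[0,0,0]},{"slide":[0,0,-2],"angular":[0,0,0]},{"slide":[0,0,-3],"angular":[0,0,0]},{"slide":[0,0,-4],"angular":[0,0,0]},{"slide":[0,0,-4],"angular":[0,0,0]},{"slide":[0,0,0],"angular":[0,0,0]}]'
python3 -c "
from h import *
delta([597.3,12.6,230],-0.013)
for n in('side',): cv2.imwrite(f'pics/{n}2.png',manip.grab_frame(n)[:,:,::-1])
s=cv2.imread('pics/side2.png')[120:250,140:300]
cv2.imwrite('pics/c2.png',cv2.resize(s,(640,520)))"
```

```text
time: 5.2
tcp_pos: [597.7, 13.7, 126.8]
orientation: [-0.0, 1.0, -0.007, 0.0]
ft_force: [0.7, 0.8, -1.9]
grip_width: 0.484
grasp_force: 45.9
t 5.2 pos [597.7  13.7 126.8] slide [  -0.3    1.1 -103.2] turn [-0.0001 -0.0009 -0.0002] F [ 0.7  0.8 -1.9] w 41.4 gf 45.9
```

View pics/c2.png

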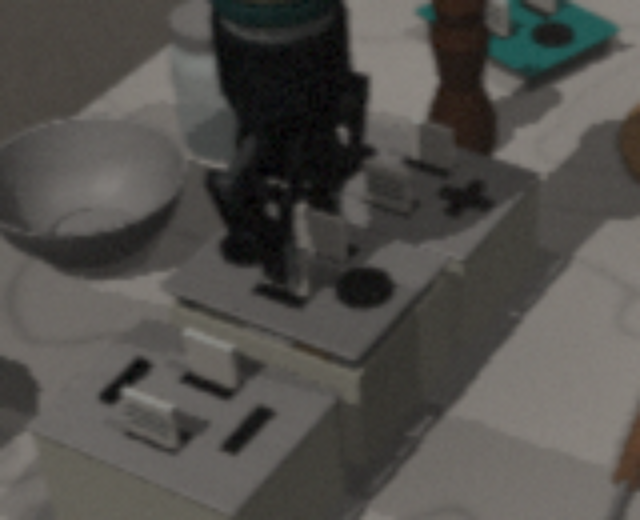

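The disc cover has come up level in the grip with its tabs squeezed, its near disc at crop (365,287), and the side wall is showing below it. The wrist force reads the cover's weight. I'll lift it clear and carry it over.

```bash

python3 -m creep '[{"slide":[0,0,-8],"angular":[0,0,0]},{"slide":[0,0,-12],"angular":[0,0,0]},{"slide":[0,0,-18],"angular":[0,0,0]},{"slide":[0,0,-22],"angular":[0,0,0]},{"slide":[0,0,-22],"angular":[0,0,0]},{"slide":[0,0,-8],"angular":[0,0,0]},{"slide":[-6,15,0],"angular":[0,0,0]},{"slide":[-10,26,0],"angular":[0,0,0]},{"slide":[-12,35,0],"angular":[0,0,0]},{"slide":[-12,35,0],"angular":[0,0,0]},{"slide":[-12,35,0],"angular":[0,0,0]},{"slide":[-12,35,0],"angular":[0,0,0]}]'
python3 -c "
from h import *
delta([453,-375.5,100],-0.013)"
```

```text
time: 6.75
tcp_pos: [528.9, -168.7, 215.3]
orientation: [0.0, 1.0, -0.007, -0.001]
ft_force: [0.8, 0.3, -2.7]
grip_width: 0.482
grasp_force: 45.9
t 6.75 pos [ 528.9 -168.7  215.3] slide [-72.6 207.9 115.5] turn [ 0.0002  0.0025 -0.0014] F [ 0.8  0.3 -2.7] w 41.2 gf 45.9
```

```bash

python3 -m creep '[{"slide":[-12,35,0],"angular":[0,0,0]},{"slide":[-12,35,0],"angular":[0,0,0]},{"slide":[-12,35,0],"angular":[0,0,0]},{"slide":[-12,35,0],"angular":[0,0,0]},{"slide":[-12,30,10],"angular":[0,0,0]},{"slide":[-8,22,20],"angular":[0,0,0]},{"slide":[-4,10,25],"angular":[0,0,0]},{"slide":[0,0,25],"angular":[0,0,0]},{"slide":[0,0,20],"angular":[0,0,0]},{"slide":[0,0,13],"angular":[0,0,0]},{"slide":[0,0,0],"angular":[0,0,0]},{"slide":[0,0,0],"angular":[0,0,0]}]'
python3 -c "
from h import *
delta([453,-375.5,60],-0.013)
for n in('side',): cv2.imwrite(f'pics/{n}3.png',manip.grab_frame(n)[:,:,::-1])
s=cv2.imread('pics/side3.png')[60:220,240:440]
cv2.imwrite('pics/c3.png',cv2.resize(s,(700,560)))"
```

```text
time: 8.25
tcp_pos: [456.4, -368.0, 103.8]
orientation: [0.0, 1.0, -0.007, 0.0]
ft_force: [1.1, -1.2, -1.6]
grip_width: 0.483
grasp_force: 46.0
t 8.25 pos [ 456.4 -368.   103.8] slide [-3.4  7.6 43.8] turn [ 0.0006 -0.0006 -0.0004] F [ 1.1 -1.2 -1.6] w 41.3 gf 46.0
```

View pics/c3.png

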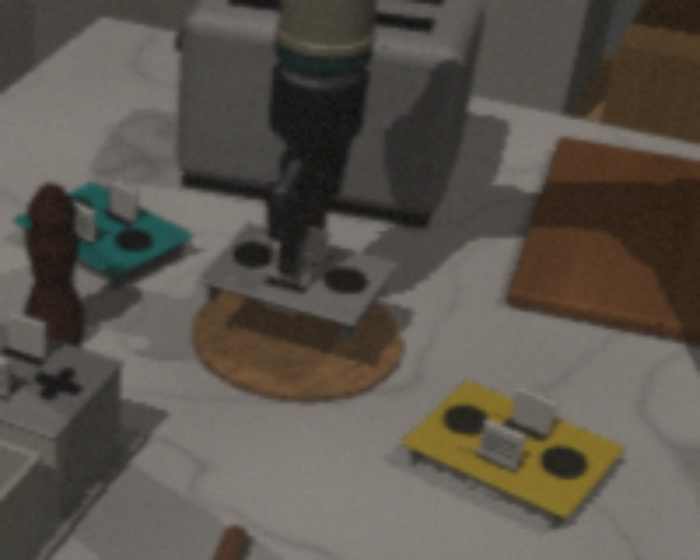

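The cover hangs level over the trivet, about 40 mm up, centred near crop (300,275). I'll lower it until it touches.

```bash

python3 -m creep '[{"slide":[-2,4,10],"angular":[0,0,0]},{"slide":[-1,3,10],"angular":[0,0,0]},{"slide":[0,0,9],"angular":[0,0,0]},{"slide":[0,0,6],"angular":[0,0,0]},{"slide":[0,0,4],"angular":[0,0,0]},{"slide":[0,0,3],"angular":[0,0,0]},{"slide":[0,0,0],"angular":[0,0,0]}]'
python3 -c "
from h import *
delta([453,-375.5,58],-0.013)"
python3 -m creep '[{"slide":[0,0,2],"angular":[0,0,0]},{"slide":[0,0,0],"angular":[0,0,0]}]'
```

```text
time: 9.18
tcp_pos: [453.3, -374.4, 61.2]
orientation: [-0.0, 1.0, -0.007, -0.0]
ft_force: [-0.1, 0.2, -3.9]
grip_width: 0.484
grasp_force: 46.0
t 9.175 pos [ 453.3 -374.4   61.2] slide [-0.2  1.1  3.2] turn [-0.0001  0.     -0.0001] F [-0.1  0.2 -3.9] w 41.3 gf 46.0
time: 9.43
tcp_pos: [453.2, -374.5, 59.4]
orientation: [0.0, 1.0, -0.007, 0.0]
ft_force: [-0.3, 0.6, -1.8]
grip_width: 0.483
grasp_force: 46.0
```

```bash

python3 -m creep '[{"slide":[0,0,1],"angular":[0,0,0]},{"slide":[0,0,0],"angular":[0,0,0]}]'
python3 -m creep '[{"slide":[0,0,1],"angular":[0,0,0]},{"slide":[0,0,0],"angular":[0,0,0]}]'
```

```text
time: 9.68
tcp_pos: [453.2, -374.5, 58.3]
orientation: [-0.0, 1.0, -0.007, -0.0]
ft_force: [-0.0, 0.0, -2.3]
grip_width: 0.483
grasp_force: 46.0
time: 9.93
tcp_pos: [453.3, -374.6, 58.0]
orientation: [0.0, 1.0, -0.007, 0.0]
ft_force: [-1.8, 1.0, 5.8]
grip_width: 0.489
grasp_force: 46.4
```

It touches down at z = 58 with 6-8 N of contact. Releasing and rising straight up.

```bash

python3 -m creep '[{"slide":[0,0,0],"angular":[0,0,0]},{"slide":[0,0,0],"angular":[0,0,0]},{"slide":[0,0,0],"angular":[0,0,0]},{"slide":[0,0,0],"angular":[0,0,0]},{"slide":[0,0,0],"angular":[0,0,0]},{"slide":[0,0,0],"angular":[0,0,0]}]' 85
python3 -m creep '[{"slide":[0,0,-8],"angular":[0,0,0]},{"slide":[0,0,-15],"angular":[0,0,0]},{"slide":[0,0,-25],"angular":[0,0,0]},{"slide":[0,0,-35],"angular":[0,0,0]},{"slide":[0,0,-40],"angular":[0,0,0]},{"slide":[0,0,-40],"angular":[0,0,0]},{"slide":[0,-30,-30],"angular":[0,0,0]},{"slide":[0,-50,0],"angular":[0,0,0]},{"slide":[0,-50,0],"angular":[0,0,0]},{"slide":[0,-50,0],"angular":[0,0,0]},{"slide":[0,0,0],"angular":[0,0,0]}]'
python3 -c "
from h import *
delta([597,13,200],-0.013)
for n in('top','side'): cv2.imwrite(f'pics/{n}4.png',manip.grab_frame(n)[:,:,::-1])
t=cv2.imread('pics/top4.png')[80:280,200:480];s=cv2.imread('pics/side4.png')[100:300,130:410]
cv2.imwrite('pics/c4.png',np.vstack([cv2.resize(t,(420,300)),cv2.resize(s,(420,300))]))"
```

```text
time: 10.68
tcp_pos: [453.3, -374.5, 57.3]
orientation: [0.0, 1.0, -0.007, 0.0]
ft_force: [-0.7, 0.6, 0.6]
grip_width: 0.998
grasp_force: 0.0
time: 12.05
tcp_pos: [456.0, -190.0, 251.5]
orientation: [-0.001, 1.0, -0.003, 0.001]
ft_force: [-0.3, 0.2, 0.5]
grip_width: 0.995
grasp_force: 0.0
t 12.05 pos [ 456.  -190.   251.5] slide [ 139.7 -203.8   52.1] turn [-0.0019 -0.0011  0.007 ] F [-0.3  0.2  0.5] w 85.0 gf 0.0
```

View pics/c4.png

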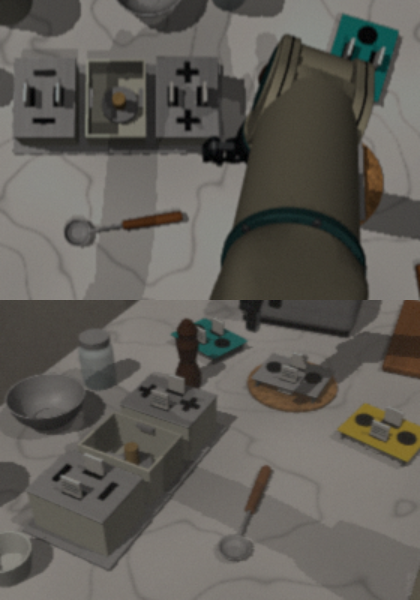

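The cover sits on the trivet at crop (293,375). In the open keeper, the stamp handle shows at top crop (118,98) and side crop (131,453), and the other keepers are still shut. Now to measure the handle in both views.

```bash
python3 - <<'E'
from h import *
Y,X=np.mgrid[:420,:560]
f=cv2.imread("pics/top4.png");H,S,V=cv2.split(cv2.cvtColor(f,cv2.COLOR_BGR2HSV))
for s in blobs((H>5)&(H<22)&(S>90)&(X>258)&(X<297)&(Y>120)&(Y<170),6): print("top",s[0],s[1].round(1),s[2],ray("top",s[1],64)[:2].round(1))
f=cv2.imread("pics/side4.png");H,S,V=cv2.split(cv2.cvtColor(f,cv2.COLOR_BGR2HSV))
for s in blobs((H>5)&(H<22)&(S>90)&(X>185)&(X<245)&(Y>180)&(Y<220),6): print("side",s[0],s[1].round(1),s[2],ray("side",s[1],64)[:2].round(1))
for x,y in((597,13),(597,11),(600,11)): print(proj("top",[x,y,64]),proj("side",[x,y,64]),proj("side",[x,y,50]))
for s in blobs((V<45)&(X>285)&(X<365)&(Y>130)&(Y<170),10): print("cover",s[0],s[1].round(1),ray("side",s[1],38)[:2].round(1))
E
```

```text
top 81 [278.9 146.8] [275 142   9  11] [597.2   9.1]
side 98 [217.4 201.3] [213 195  10  14] [592.8  19. ]
[277.4066033  146.90468129] [217.26740002 199.40287579] [217.70853431 203.55484592]
[278.15348175 146.89173648] [217.69680466 198.95042616] [218.13352852 203.10106627]
[278.14381342 145.79940992] [216.70015682 198.59508269] [217.14536582 202.74493005]
cover 11 [287.9 132.6] [ 594.4 -402.2]
cover 47 [312.2 144.4] [ 496.8 -374.7]
cover 64 [338.1 151.6] [ 410.5 -374.6]
```

```bash

python3 -m creep '[{"slide":[28,-40,0],"angular":[0,0,0]},{"slide":[28,-40,0],"angular":[0,0,0]},{"slide":[28,-40,0],"angular":[0,0,0]},{"slide":[28,-40,0],"angular":[0,0,0]},{"slide":[28,-40,40],"angular":[0,0,0]},{"slide":[0,0,0],"angular":[0,0,0]}]' 65
python3 -c "
from h import *
print(manip.read_state()['q'].round(2))
delta([598.5,10,150],-0.013+np.pi/2)
delta([598.5,10,150],-0.013-np.pi/2)"
```

```text
time: 12.9
tcp_pos: [598.1, 6.2, 207.6]
orientation: [-0.001, 1.0, -0.005, -0.002]
ft_force: [-1.1, -1.2, -0.9]
grip_width: 0.758
grasp_force: 0.0
[-0.08  0.6   0.03  1.71 -0.03  0.83 -1.61]
t 12.9 pos [598.1   6.2 207.6] slide [ 0.6 -3.7 57.6] turn [-0.0046  0.0021 -1.5668] F [-1.1 -1.2 -0.9] w 64.8 gf 0.0
t 12.9 pos [598.1   6.2 207.6] slide [ 0.6 -3.7 57.6] turn [0.0021 0.0046 1.5747] F [-1.1 -1.2 -0.9] w 64.8 gf 0.0
```

Joint 7 is at -1.61, and a negative turn about tool z brings it back toward 0, so I'll turn -1.57.

```bash

python3 -m creep '[{"slide":[0.5,-3.5,0],"angular":[0,0,-0.174]},{"slide":[0,0,0],"angular":[0,0,-0.174]},{"slide":[0,0,0],"angular":[0,0,-0.174]},{"slide":[0,0,0],"angular":[0,0,-0.174]},{"slide":[0,0,0],"angular":[0,0,-0.174]},{"slide":[0,0,0],"angular":[0,0,-0.174]},{"slide":[0,0,0],"angular":[0,0,-0.174]},{"slide":[0,0,0],"angular":[0,0,-0.174]},{"slide":[0,0,0],"angular":[0,0,-0.175]},{"slide":[0,0,30],"angular":[0,0,0]},{"slide":[0,0,27],"angular":[0,0,0]},{"slide":[0,0,0],"angular":[0,0,0]}]' 65
python3 -c "
from h import *
print(manip.read_state()['q'].round(2))
delta([598.5,10,50],-0.013+np.pi/2)
cv2.imwrite('pics/side5.png',manip.grab_frame('side')[:,:,::-1])
cv2.imwrite('pics/c5.png',cv2.resize(cv2.imread('pics/side5.png')[120:250,140:300],(640,520)))"
```

```text
time: 14.4
tcp_pos: [597.2, 3.5, 152.5]
orientation: [-0.001, 0.714, 0.7, -0.002]
ft_force: [0.3, 0.3, 0.1]
grip_width: 0.759
grasp_force: 0.0
[ 0.18  0.7  -0.37  1.75  0.35  0.76 -0.39]
t 14.4 pos [597.2   3.5 152.5] slide [  6.8   1.5 102.5] turn [-0.0037  0.0023 -0.0074] F [0.3 0.3 0.1] w 64.8 gf 0.0
```

View pics/c5.png

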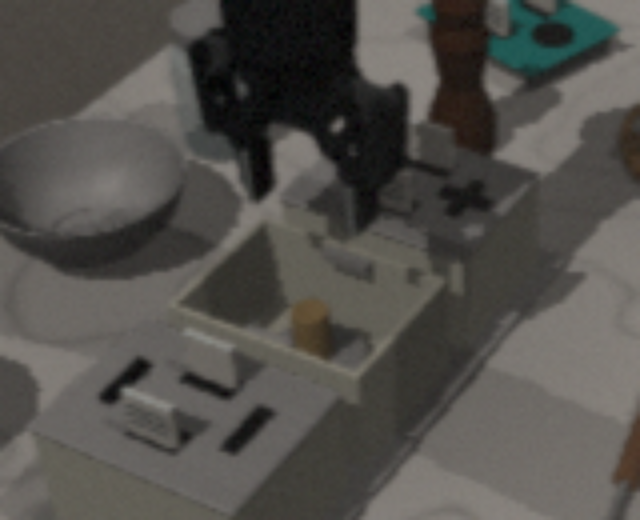

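The fingers are turned along the keeper's x, above the open keeper. The wooden handle is at crop (311,330), clear of the walls. I'll correct by about 6 mm and descend.

```bash

python3 -m creep '[{"slide":[6,2,20],"angular":[0,0,-0.007]},{"slide":[0,0,0],"angular":[0,0,0]},{"slide":[0,0,0],"angular":[0,0,0]}]' 65
python3 -c "
from h import *
delta([598.8,9.3,50],-0.013+np.pi/2)"
```

```text
time: 14.82
tcp_pos: [600.8, 12.8, 134.0]
orientation: [0.0, 0.711, 0.704, 0.0]
ft_force: [-0.5, -0.3, -0.2]
grip_width: 0.762
grasp_force: 0.0
t 14.825 pos [600.8  12.8 134. ] slide [-3.5 -2.  84. ] turn [0.0003 0.0001 0.0032] F [-0.5 -0.3 -0.2] w 65.1 gf 0.0
```

```bash

python3 -m creep '[{"slide":[-3,-2,20],"angular":[0,0,0]},{"slide":[0,0,20],"angular":[0,0,0]},{"slide":[0,0,16],"angular":[0,0,0]},{"slide":[0,0,10],"angular":[0,0,0]},{"slide":[0,0,10],"angular":[0,0,0]},{"slide":[0,0,7],"angular":[0,0,0]},{"slide":[0,0,0],"angular":[0,0,0]},{"slide":[0,0,0],"angular":[0,0,0]}]' 65
python3 -c "
from h import *
delta([598.8,9.3,50],-0.013+np.pi/2)"
```

```text
time: 15.82
tcp_pos: [598.9, 9.7, 51.0]
orientation: [0.0, 0.711, 0.704, 0.0]
ft_force: [0.2, -0.1, -0.3]
grip_width: 0.764
grasp_force: 0.0
t 15.825 pos [598.9   9.7  51. ] slide [-0.4 -0.1  1. ] turn [ 0.0007 -0.0001  0.0029] F [ 0.2 -0.1 -0.3] w 65.2 gf 0.0
```

```bash

python3 -m creep '[{"slide":[0,0,0],"angular":[0,0,0]},{"slide":[0,0,0],"angular":[0,0,0]},{"slide":[0,0,0],"angular":[0,0,0]},{"slide":[0,0,0],"angular":[0,0,0]},{"slide":[0,0,0],"angular":[0,0,0]},{"slide":[0,0,0],"angular":[0,0,0]},{"slide":[0,0,0],"angular":[0,0,0]}]' 15 35
python3 -m creep '[{"slide":[0,0,-3],"angular":[0,0,0]},{"slide":[0,0,-5],"angular":[0,0,0]},{"slide":[0,0,-5],"angular":[0,0,0]},{"slide":[0,0,0],"angular":[0,0,0]}]'
python3 -c "
from h import *
delta([444.5,374,150],-0.013+np.pi/2)"
```

```text
time: 16.7
tcp_pos: [599.2, 9.7, 51.3]
orientation: [0.001, 0.711, 0.704, 0.001]
ft_force: [0.2, -0.3, 5.8]
grip_width: 0.286
grasp_force: 34.4
time: 17.2
tcp_pos: [598.8, 9.7, 64.1]
orientation: [0.0, 0.711, 0.704, 0.0]
ft_force: [-0.1, -1.5, -1.4]
grip_width: 0.279
grasp_force: 34.4
t 17.2 pos [598.8   9.7  64.1] slide [ 362.7 -157.9  -86. ] turn [ 0.0006 -0.0001  0.0029] F [-0.1 -1.5 -1.4] w 23.9 gf 34.4
```

The handle is gripped at 24 mm and the stamp is coming up. Lifting it to carry height, then across to the mould.

```bash

python3 -m creep '[{"slide":[0,0,-10],"angular":[0,0,0]},{"slide":[0,0,-20],"angular":[0,0,0]},{"slide":[0,0,-25],"angular":[0,0,0]},{"slide":[0,0,-25],"angular":[0,0,0]},{"slide":[0,0,-20],"angular":[0,0,0]},{"slide":[0,0,-12],"angular":[0,0,0]},{"slide":[10,-4,0],"angular":[0,0,0]},{"slide":[20,-9,0],"angular":[0,0,0]},{"slide":[30,-13,0],"angular":[0,0,0]},{"slide":[34,-15,0],"angular":[0,0,0]},{"slide":[34,-15,0],"angular":[0,0,0]},{"slide":[34,-15,0],"angular":[0,0,0]}]'
python3 -m creep '[{"slide":[34,-15,0],"angular":[0,0,0]},{"slide":[34,-15,0],"angular":[0,0,0]},{"slide":[34,-15,0],"angular":[0,0,0]},{"slide":[34,-15,0],"angular":[0,0,0]},{"slide":[30,-13,0],"angular":[0,0,0]},{"slide":[20,-8,0],"angular":[0,0,0]},{"slide":[10,-4,0],"angular":[0,0,0]},{"slide":[0,0,0],"angular":[0,0,0]},{"slide":[0,0,0],"angular":[0,0,0]}]'
python3 -c "
from h import *
delta([445,375,48],-0.013+np.pi/2)
for n in('top','side'): cv2.imwrite(f'pics/{n}6.png',manip.grab_frame(n)[:,:,::-1])
cv2.imwrite('pics/c6.png',np.hstack([cv2.resize(cv2.imread('pics/side6.png')[200:420,60:340],(420,330)),cv2.resize(cv2.imread('pics/top6.png')[130:290,80:260],(371,330))]))"
```

```text
time: 18.7
tcp_pos: [526.8, 175.1, 174.8]
orientation: [-0.001, 0.71, 0.704, -0.001]
ft_force: [-0.3, 0.9, -1.7]
grip_width: 0.286
grasp_force: 34.5
time: 19.82
tcp_pos: [446.4, 368.0, 175.4]
orientation: [0.0, 0.711, 0.703, -0.001]
ft_force: [0.4, -0.1, -2.0]
grip_width: 0.283
grasp_force: 34.5
t 19.825 pos [446.4 368.  175.4] slide [  7.2  -1.5 127.4] turn [-0.0002  0.0015  0.0018] F [ 0.4 -0.1 -2. ] w 24.1 gf 34.5
```

View pics/c6.png

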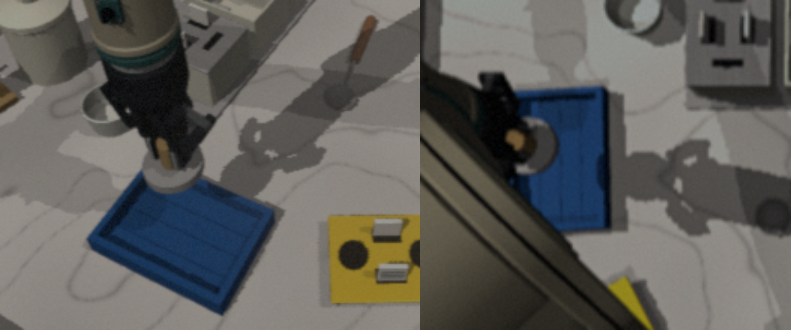

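The stamp hangs upright over the mould in both views. Lowering it to the floor.

```bash

python3 -m creep '[{"slide":[4,-1,20],"angular":[0,0,0]},{"slide":[3,-0.5,25],"angular":[0,0,0]},{"slide":[0,0,25],"angular":[0,0,0]},{"slide":[0,0,20],"angular":[0,0,0]},{"slide":[0,0,14],"angular":[0,0,0]},{"slide":[0,0,10],"angular":[0,0,0]},{"slide":[0,0,6],"angular":[0,0,0]},{"slide":[0,0,4],"angular":[0,0,0]},{"slide":[0,0,0],"angular":[0,0,0]},{"slide":[0,0,0],"angular":[0,0,0]}]'
python3 -m creep '[{"slide":[0,0,2],"angular":[0,0,0]},{"slide":[0,0,0],"angular":[0,0,0]}]'
```

```text
time: 21.18
tcp_pos: [444.9, 376.5, 52.1]
orientation: [0.0, 0.711, 0.704, 0.0]
ft_force: [-0.2, 0.3, -1.2]
grip_width: 0.277
grasp_force: 34.5
time: 21.42
tcp_pos: [444.7, 376.2, 49.7]
orientation: [0.0, 0.711, 0.704, -0.0]
ft_force: [0.1, 1.1, -2.3]
grip_width: 0.282
grasp_force: 34.5
```

```bash

python3 -m creep '[{"slide":[0,0,1],"angular":[0,0,0]},{"slide":[0,0,0],"angular":[0,0,0]}]'
python3 -m creep '[{"slide":[0,0,1],"angular":[0,0,0]},{"slide":[0,0,0],"angular":[0,0,0]}]'
```

```text
time: 21.68
tcp_pos: [444.7, 376.2, 48.6]
orientation: [0.0, 0.711, 0.704, -0.0]
ft_force: [1.0, -0.6, -2.4]
grip_width: 0.28
grasp_force: 34.5
time: 21.92
tcp_pos: [444.8, 376.3, 48.3]
orientation: [0.0, 0.711, 0.704, 0.0]
ft_force: [-1.8, -1.5, 3.8]
grip_width: 0.281
grasp_force: 35.0
```

Contact at z = 48.3. I'll open to 60, rise and back away toward the row so I can look.

```bash

python3 -m creep '[{"slide":[0,0,0],"angular":[0,0,0]},{"slide":[0,0,0],"angular":[0,0,0]},{"slide":[0,0,0],"angular":[0,0,0]},{"slide":[0,0,0],"angular":[0,0,0]},{"slide":[0,0,0],"angular":[0,0,0]}]' 60
python3 -m creep '[{"slide":[0,0,-10],"angular":[0,0,0]},{"slide":[0,0,-20],"angular":[0,0,0]},{"slide":[0,0,-35],"angular":[0,0,0]},{"slide":[0,0,-45],"angular":[0,0,0]},{"slide":[0,0,-50],"angular":[0,0,0]},{"slide":[-40,0,-30],"angular":[0,0,0]},{"slide":[-50,0,0],"angular":[0,0,0]},{"slide":[-50,0,0],"angular":[0,0,0]},{"slide":[-50,0,0],"angular":[0,0,0]},{"slide":[0,0,0],"angular":[0,0,0]},{"slide":[0,0,0],"angular":[0,0,0]}]'
python3 -c "
from h import *
for n in('top','side'): cv2.imwrite(f'pics/{n}7.png',manip.grab_frame(n)[:,:,::-1])
cv2.imwrite('pics/c7.png',np.hstack([cv2.resize(cv2.imread('pics/side7.png'),(400,300)),cv2.resize(cv2.imread('pics/top7.png'),(400,300))]))"
```

```text
time: 22.55
tcp_pos: [444.7, 376.3, 47.7]
orientation: [0.0, 0.711, 0.704, -0.0]
ft_force: [-0.4, -0.3, -0.1]
grip_width: 0.699
grasp_force: 0.0
time: 23.92
tcp_pos: [443.1, 186.9, 238.4]
orientation: [0.0, 0.711, 0.704, 0.001]
ft_force: [-0.6, -0.2, 0.1]
grip_width: 0.705
grasp_force: 0.0
```

View pics/c7.png

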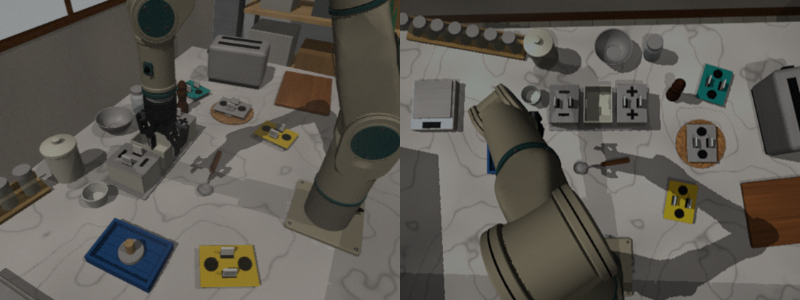

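The stamp stands upright mid-mould at side (130,248). The cover lies centred on the trivet at top (702,143), and the other keepers, mill and ramekin are unmoved. Nothing touches the arm, so I'm handing in.

```bash
python3 -c "
from workcell import manip
print(manip.hand_in())"
```

```text
the job is handed in; nothing more can be done
None
```

I handed the job in at about 24 s: the disc cover lies right way up on the trivet, the stamp stands upright in the blue mould, and the other keepers, ramekin and mill look unmoved in the last pictures; the hand-in gave no verdict.

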